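# Put away the optics after a microscope session

### The arm

A 6-joint arm with a two-finger parallel gripper is mounted at the origin on the work surface. World frame = base frame: x ahead of the robot, y to its left, z up, the work surface at z = 0. Lengths are in m, angles in rad, forces in N, time in s.
With the tool pointing down it reaches from about 0.4 to 0.925 m from the base axis. Payload 12.5 kg.
Tool frame: the origin (TCP) lies at the very end of the fingers, on their centre line; the grasp point (between the pads) lies 19 mm behind it; z points along the fingers, y is the line along which they close (so a half turn about z gives the same grasp; the last joint's range is limited). The gripper opens to 95 mm and grips with 3 to 60 N. Pads are 20 mm wide; open, the fingers measure 119 mm over their backs; the gripper's body (75 mm by 180 mm) begins 59 mm behind the grasp point.
Start: joints at [1.143, 0.491, 1.559, -0, 1.092, -0.106], TCP at [0.198, 0.593, 0.215] pointing down, gripper open.
Joint ranges: [-3.1, 3.1], [-0.84, 2.19], [0.05, 2.79], [-1.13, 4.28], [0.06, 2.93], [-2.69, 2.69]. Speed limits (rad/s): [2.22, 2.22, 2.79, 3.14, 3.14, 3.14].

### API

Orientations are given as a unit quaternion [w, x, y, z].
In Python, from plant import manip, eyes gives the robot as it stands.
- The arm moves only by the shell command python3 -m jog 'ROWS' [OPENING] [FORCE]. ROWS is a JSON object of lists of equal length, an entry for each row: "dp": the shift along the tool's x, y, z each as a share of 0.08 m, from -1 to 1, a list of three; "yaw": the turn about the tool's z as a share of 2 rad, from -1 to 1. A call has 1 to 5 rows; each row shifts and turns the commanded pose from where the row before left it, along the tool's axes as they then stand; what a row does not reach is not made up. A row lasts 1/12 s, in which the tool goes at most 41.7 mm and 7.16 degrees, less where a joint would pass 70% of its speed; a pose out of reach is approached as far as the arm can. A call with a number of a shift or a turn outside -1 to 1 is refused whole. A call with a gripper value outside its range is refused whole. OPENING is the opening, from 0 (shut) to 1 (fully open), set as the call begins (- or left out, the last holds). The fingers move at their own pace and stop on an object; FORCE is the grip in N (left out, the last holds). Time passes only in rows, so rows that do not move let the fingers close. It gives the time, the measured TCP pose, the force, the opening and the grip force at its end, in the units of the state.
- manip.state(): the state, without advancing time (a new reading comes with each control period).
- eyes.get_image(name): name is "scene" or "top" or "wrist"; returns the picture (384x512x3 uint8, red, green, blue); there is no depth.
- eyes.camera_params(name): a dict with "fx", "fy", "cx", "cy" (pixels), "R" (3x3) and "t" (3): a world point X has camera coordinates R X + t; the wrist camera has in their place "hand_eye" (4x4, takes a point from camera to tool coordinates, whose origin is the TCP and whose axes are the flange's). Camera axes: x right, y down, z forward; pixel columns grow to the right and rows downward; lengths in m; the calibration is good to about 2 mm. The wrist camera is an equidistant fisheye: a pixel r from the principal point sees the ray r / f radians off the axis. A picture is of the moment at which its call begins: read the wrist's pose just before it. camera_params takes no time and is no camera call.
- manip.sign_off(): hands the job in; it is judged then, once.
The state is a dict: "t": time; "joint_positions": joint angles; "qd": joint speeds; "tau": joint torques, N m; "tool_pos": TCP position; "eef_rot": TCP orientation; "ft_force": force on the tool from outside, world axes, zero at the start; "moment": the same for the moment, N m; "finger_gap": opening from 0.0 (shut) to 1.0 (fully open); "grip_force": force on a finger pad.
Only numpy, scipy, OpenCV 4.12 (cv2) and the standard library are available. Lean on these libraries where they do the work, as an engineer would, in place of code of your own. Each camera call takes 0.05 s, during which the arm holds its last target. There are 200 camera calls.

### The job

Put the five things left about the microscope bench away by kind: the two objectives in the wooden objective tray, the two filter cubes in the orange filter case, and the amber oil bottle in the free bay of the steel bottle tray. Each goes in a bay of its own, flat on the bay floor and upright as it stands now (objectives front lens up), the objectives and cubes set down gently rather than dropped in. Do not shift or tip the white cleaner bottle or the blue slide box.

Things in the scene. Friction and masses are not known exactly. Their poses are not given: they have to be found in the camera images.
- objective_yellow_center (a point): Microscope objective with a YELLOW band, 56 mm tall, front lens up; about 150 g. Stands on its 25 mm brass thread; 33 mm shoulder 5 to 9 mm above its foot; grip the straight bare-metal barrel (black knurled rings), 30 mm diameter, 9 to 35 mm above its foot; tapered nose above. Point: on its axis, half-way up (28 mm); z up.
- objective_blue_center (a point): Microscope objective with a BLUE band, 64 mm tall, front lens up; about 150 g. Stands on its 25 mm brass thread; 33 mm shoulder 5 to 9 mm above its foot; grip the straight bare-metal barrel (black knurled rings), 30 mm diameter, 9 to 43 mm above its foot; tapered nose above. Point: on its axis, half-way up (32 mm); z up.
- cube_green_center (a point): Filter cube, GREEN: black block 34 mm wide (own y: grip these plain sides), 44 mm deep (own x) plus a 4 mm dovetail rail on +x, 46 mm tall; round GREEN window in a bright ring on its top and -x face; about 100 g; may stand turned any way in a bay. Point: centre of the block, 23 mm above its foot; z up.
- cube_red_center (a point): Filter cube, RED: black block 34 mm wide (own y: grip these plain sides), 44 mm deep (own x) plus a 4 mm dovetail rail on +x, 46 mm tall; round RED window in a bright ring on its top and -x face; about 100 g; may stand turned any way in a bay. Point: centre of the block, 23 mm above its foot; z up.
- oil_bottle_center (a point): Closed amber glass immersion-oil bottle, white label, black cap, 66 mm tall: straight body 29 mm diameter up to 40 mm, cap 19 mm diameter from 48 to 66 mm; about 60 g. Point: on its axis, half-way up (33 mm above its foot); z up.
- objective_tray: Objective tray, brown WOOD with black floors and a grey circle in each bay; empty. Fixed, 84 x 164 mm (own x, y), turned up to 0.3 rad. Two bays, 76 mm square inside, centred at own x = 0, y = +40 and -40 mm; floor 3 mm above the bench, walls and divider 4 mm thick, tops 10 mm above the bench. Origin: underside centre, at bench height; z up.
- filter_case: Filter case, ORANGE with grey floors; empty; lid laid flat open at own x = 48 to 126 mm, up to 6 mm high. Fixed, 84 x 164 mm (own x, y), turned up to 0.3 rad. Two bays, 76 mm square inside, centred at own x = 0, y = +40 and -40 mm; floor 3 mm above the bench, walls and divider 4 mm thick, tops 10 mm above the bench. Origin: underside centre, at bench height; z up.
- bottle_tray: Bottle tray, bare STEEL. The cleaner bottle stands in its +y bay; the -y bay is always free. Fixed, 84 x 164 mm (own x, y), turned up to 0.3 rad. Two bays, 76 mm square inside, centred at own x = 0, y = +40 and -40 mm; floor 3 mm above the bench, walls and divider 4 mm thick, tops 10 mm above the bench. Origin: underside centre, at bench height; z up.
- cleaner_bottle_center (a point): Bystander, leave it: white lens-cleaner bottle with blue label and pointed nozzle, 28 mm diameter, 78 mm tall, loose in the +y bay of the bottle tray. Point: on its axis, half-way up (39 mm above its foot); z up.
- slide_box_center (a point): Bystander, leave it: closed blue slide box with a paper label on its lid, 81 x 51 x 24 mm (own x, y, z), loose on the bench among the things to put away. Point: its centre, 12 mm above the bench; z up.

How it is judged:
By the outcome, as a careful person would: the job done as asked, in the order asked, and still so for the second after the job is handed in, with the robot touching nothing.
It also fails if it takes over 128 s, if anything falls off the work surface, if the arm or the gripper's body presses on something with over 40 N, if the wrist force passes 120 N, or if a joint passes its speed limit or range.

## Working session

There is one attempt and no reset: what is moved stays moved. The work goes in short steps, Python scripts to look and compute and a shell command to move; the robot and the scene stay as the last step left them, time stands still between calls to the robot, and variables do not carry over. Pictures are saved under pics/ and viewed, at most 14 in all, crops included, and the job is handed in when it is done.

```bash
ls; mkdir -p pics
python3 - <<'E'
from plant import manip, eyes
import cv2,numpy as np
s=manip.state();print({k:np.round(v,3).tolist() for k,v in s.items()})
for n in("scene","top","wrist"):
    im=eyes.get_image(n);cv2.imwrite(f"pics/{n}0.png",im[:,:,::-1])
    p=eyes.camera_params(n);print(n,{k:np.round(v,4).tolist() for k,v in p.items()})
E
```

```text
pics
{'t': 0.0, 'joint_positions': [1.143, 0.492, 1.559, -0.0, 1.092, -0.106], 'qd': [-0.002, -0.001, -0.002, 0.001, -0.002, 0.002], 'tau': [-0.0, -61.264, -25.818, 0.069, 0.048, -0.0], 'tool_pos': [0.198, 0.593, 0.214], 'eef_rot': [-0.0, 0.16, 0.987, -0.001], 'ft_force': [0.649, -1.535, 0.276], 'moment': [0.011, -0.018, -0.03], 'grip_force': 0.0, 'finger_gap': 1.001}
scene {'fx': 391.818, 'fy': 391.818, 'cx': 253.4891, 'cy': 190.401, 'R': [[-0.266, 0.9639, 0.012], [0.5925, 0.1733, -0.7867], [-0.7604, -0.2022, -0.6172]], 't': [0.1173, -0.2529, 1.2501]}
top {'fx': 396.2042, 'fy': 396.2042, 'cx': 258.9635, 'cy': 190.0847, 'R': [[0.0218, -0.9997, -0.0073], [-0.9933, -0.0209, -0.1137], [0.1135, 0.0098, -0.9935]], 't': [0.0018, 0.5289, 1.0248]}
wrist {'fx': 297.3186, 'fy': 297.3186, 'cx': 254.7107, 'cy': 184.7246, 'hand_eye': [[0.0006, -0.9671, -0.2543, 0.0718], [1.0, 0.0007, -0.0004, 0.0005], [0.0006, -0.2543, 0.9671, -0.1705], [0.0, 0.0, 0.0, 1.0]]}
```

```bash
python3 -c "
import cv2
a=cv2.imread('pics/top0.png');cv2.imwrite('pics/top0b.png',cv2.resize(a,(800,600),interpolation=cv2.INTER_CUBIC))"
```

```text
(no output)
```

View pics/top0b.png

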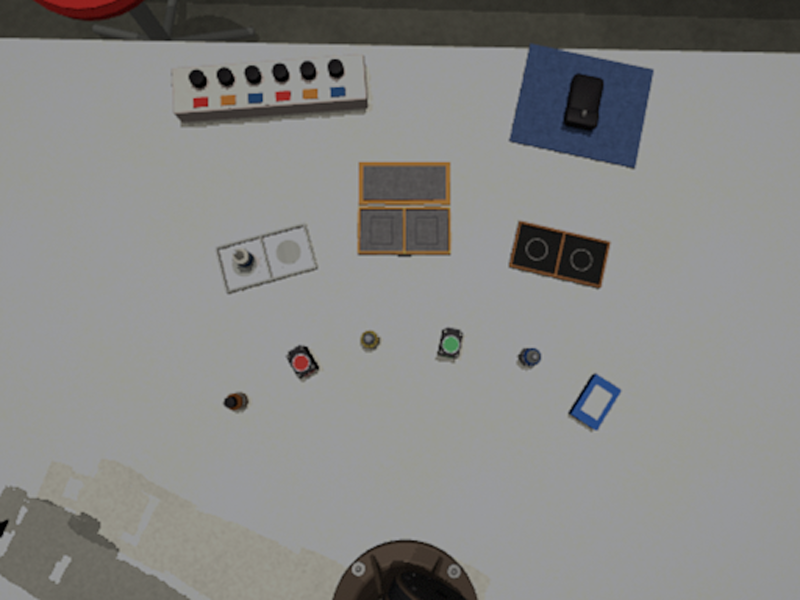

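View pics/scene0.png

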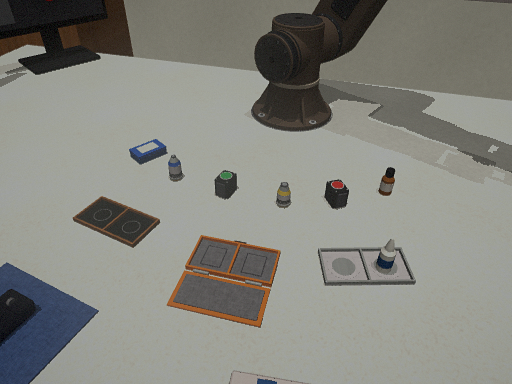

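```bash
cat > h.py <<'E'
from plant import manip, eyes
import cv2, numpy as np
from scipy.spatial.transform import Rotation as Ro
def rot(s): return Ro.from_quat(np.r_[s["eef_rot"][1:],s["eef_rot"][0]]).as_matrix()
def grab(n,name=None):
    s=manip.state(); im=eyes.get_image(n)[:,:,::-1].copy()
    if name: cv2.imwrite(f"pics/{name}.png",im)
    return s,im
def cast(n,uv,z,s=None):
    p=eyes.camera_params(n); uv=np.atleast_2d(np.asarray(uv,float))
    q=(uv-[p["cx"],p["cy"]])/p["fx"]
    if n=="wrist":
        r=np.linalg.norm(q,axis=1,keepdims=True); d=np.c_[q*np.sinc(r/np.pi),np.cos(r)]
        H=np.array(p["hand_eye"]); R=rot(s)
        d=d@H[:3,:3].T@R.T; c=R@H[:3,3]+s["tool_pos"]
    else:
        R=np.array(p["R"]); d=np.c_[q,np.ones(len(q))]@R; c=-R.T@p["t"]
    return c+d*((z-c[2])/d[:,2])[:,None]
def go(xy,yaw=None,z=None):
    """needed shift in tool axes (shares), and yaw share; yaw = world angle of tool y, mod pi"""
    s=manip.state();R=rot(s);d=np.r_[np.array(xy)-s["tool_pos"][:2],0 if z is None else z-s["tool_pos"][2]]
    a=np.arctan2(R[1,1],R[0,1]); dy=0
    if yaw is not None: dy=-((yaw-a+np.pi/2)%np.pi-np.pi/2)
    print("t %.2f tcp %s ang_y %.3f j6 %.2f | dp shares %s mm %s yaw share %.3f (rows of .0625: %.1f)"%(s["t"],np.round(s["tool_pos"],4),a,s["joint_positions"][5],np.round(R.T@d/.08,3),np.round(R.T@d*1e3,1),dy/2,abs(dy)/.125))
E
python3 - <<'E'
from h import *
k=1.5625
for n,uv,z in [("yellow",(370,339),.05),("blue",(531,355),.06),("green",(451,343),.046),("red",(301,362),.046),("oil",(232,401),.06),("slide",(595,401),.024),("cleaner",(240,255),.07)]:
    print(n,np.round(cast("top",np.array(uv)/k,z)[0,:2],3))
for n,c in [("case",[(359,208),(450,208),(450,254),(359,254)]),("wood",[(517,222),(609,238),(602,287),(510,268)]),("steel",[(217,246),(306,226),(317,268),(229,292)])]:
    P=cast("top",np.array(c)/k,.01)[:,:2]; m=P.mean(0); v=(P[0]+P[3]-P[1]-P[2])/2; L=np.linalg.norm(v);v/=L
    print(n,"ctr",m.round(3),"len %.3f"%L,"ang_y %.3f"%np.arctan2(v[1],v[0]),"bay+",(m+.04*v).round(3),"bay-",(m-.04*v).round(3))
s=manip.state();print(rot(s).round(3))
E
```

```text
yellow [0.455 0.069]
blue [ 0.434 -0.196]
green [ 0.452 -0.066]
red [0.415 0.183]
oil [0.349 0.29 ]
slide [ 0.361 -0.31 ]
cleaner [0.588 0.287]
case ctr [0.648 0.016] len 0.160 ang_y 1.591 bay+ [0.647 0.056] bay- [ 0.649 -0.024]
wood ctr [ 0.613 -0.256] len 0.163 ang_y 1.399 bay+ [ 0.62  -0.216] bay- [ 0.606 -0.295]
steel ctr [0.595 0.255] len 0.159 ang_y 1.839 bay+ [0.584 0.294] bay- [0.606 0.217]
[[-0.949  0.316 -0.   ]
 [ 0.316  0.949 -0.001]
 [ 0.    -0.001 -1.   ]]
```

```bash
python3 -m jog '{"dp":[[-0.34,-0.35,0.06],[-0.34,-0.35,0.06],[-0.34,-0.35,0.06],[-0.34,-0.35,0.06],[-0.34,-0.35,0.06]],"yaw":[0,0,0,0,0]}'
python3 -m jog '{"dp":[[-0.34,-0.35,0.06],[-0.34,-0.35,0.06],[-0.34,-0.35,0.06],[-0.34,-0.35,0.06],[-0.34,-0.35,0.06]],"yaw":[0,0,0,0,0]}'
python3 -m jog '{"dp":[[-0.34,-0.35,0.06],[-0.34,-0.35,0.06],[-0.34,-0.35,0.06],[-0.34,-0.35,0.06],[-0.34,-0.35,0.06]],"yaw":[0,0,0,0,0]}'
python3 - <<'E'
from h import *
s,im=grab("wrist","w1"); go((.455,.069)); print(s["qd"])
E
```

```text
t: 0.57
tool_pos: [0.2826, 0.4154, 0.1904]
eef_rot: [-0.0, 0.16, 0.987, -0.0]
ft_force: [0.7, 0.5, 0.2]
finger_gap: 1.002
grip_force: 0.0
t: 0.98
tool_pos: [0.3675, 0.2396, 0.1665]
eef_rot: [0.0, 0.16, 0.987, 0.0]
ft_force: [0.3, 0.1, -0.1]
finger_gap: 0.999
grip_force: 0.0
t: 1.4
tool_pos: [0.4523, 0.0635, 0.1424]
eef_rot: [0.0, 0.16, 0.987, 0.0]
ft_force: [0.4, 0.6, 0.2]
finger_gap: 0.999
grip_force: 0.0
t 1.45 tcp [0.4553 0.059  0.1418] ang_y 1.247 j6 -1.26 | dp shares [ 0.043  0.118 -0.   ] mm [ 3.5  9.4 -0. ] yaw share 0.000 (rows of .0625: 0.0)
[-0.95483547  0.25276055 -0.22757038 -0.00100327 -0.03115397 -0.9498476 ]
```

View pics/w1.png

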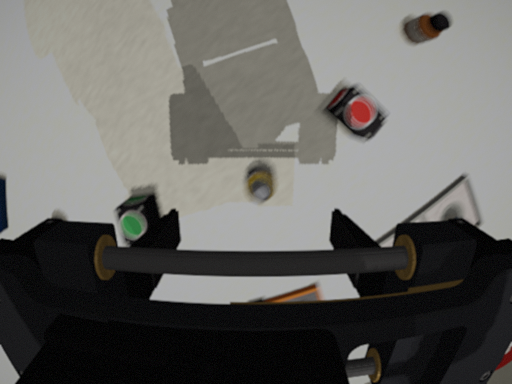

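```bash
python3 -m jog '{"dp":[[0.04,0.12,0.1],[0,0,0],[0,0,0]],"yaw":[0,0,0]}'
python3 - <<'E'
from h import *
s,im=grab("wrist","w2"); go((.455,.069)); 
c=im[120:240,180:340]; d=im[60:260,80:240]; e=im[60:180,300:420]
cv2.imwrite("pics/w2c.png",cv2.hconcat([cv2.resize(c,(640,480),interpolation=cv2.INTER_CUBIC)]))
hsv=cv2.cvtColor(im,cv2.COLOR_BGR2HSV)
for n,lo,hi,z in[("yellow",(18,90,60),(35,255,255),.03),("green",(45,90,60),(85,255,255),.046),("red",(170,120,80),(180,255,255),.046)]:
    m=cv2.inRange(hsv,lo,hi); k,l,st,ce=cv2.connectedComponentsWithStats(m)
    for i in range(1,k):
        if st[i,4]>60: print(n,st[i],ce[i].round(1),cast("wrist",ce[i],z,s).round(4))
E
```

```text
t: 1.7
tool_pos: [0.4512, 0.0763, 0.1342]
eef_rot: [-0.001, 0.16, 0.987, -0.0]
ft_force: [0.6, 1.2, 0.1]
finger_gap: 1.003
grip_force: 0.0
t 1.75 tcp [0.4513 0.0765 0.1345] ang_y 1.251 j6 -1.23 | dp shares [-0.073 -0.074 -0.   ] mm [-5.8 -6.  -0. ] yaw share 0.000 (rows of .0625: 0.0)
yellow [236 177  30  27 291] [251.1 187. ] [[0.4527 0.0725 0.03  ]]
yellow [ 94 236  11  43 152] [ 97.7 258.6] [[ 0.4786 -0.1255  0.03  ]]
yellow [405 236  11  43 160] [411.6 258.2] [[0.5931 0.2222 0.03  ]]
yellow [373 354   8  29  90] [377.7 370. ] [[0.7789 0.1603 0.03  ]]
green [113 220  19  21 304] [122.  230.1] [[ 0.4505 -0.0654  0.046 ]]
```

View pics/w2c.png

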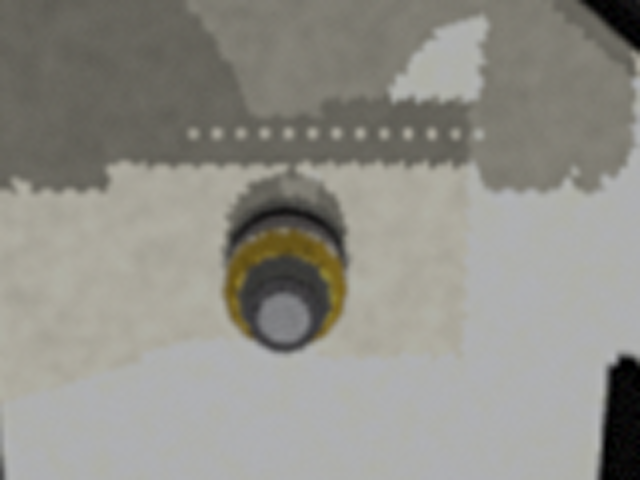

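Run:
```python
from h import *
s=manip.state()
print(cast("wrist",[(251.2,199.5)],.056,s),cast("wrist",[(251.5,192.5)],.037,s))
go((.4535,.0725),z=.009)
```

```text
[[0.45720568 0.07165501 0.056     ]] [[0.45637959 0.07198658 0.037     ]]
t 1.75 tcp [0.4513 0.0765 0.1345] ang_y 1.251 j6 -1.23 | dp shares [-0.043 -0.039  1.569] mm [ -3.4  -3.1 125.5] yaw share 0.000 (rows of .0625: 0.0)
```

```bash
python3 -m jog '{"dp":[[-0.087,-0.035,0.3],[0,0,0.45],[0,0,0.45],[0,0,0.25],[0,0,0.1]],"yaw":[0,0,0,0,0]}' | head -2
python3 -m jog '{"dp":[[0,0,0],[0,0,0],[0,0,0],[0,0,0],[0,0,0]],"yaw":[0,0,0,0,0]}' 0 20
python3 -m jog '{"dp":[[0,0,0],[0,0,0],[0,0,0],[0,0,0],[0,0,0]],"yaw":[0,0,0,0,0]}' 
python3 -c "
from h import *
go((.606,-.295))"
```

```text
t: 2.17
tool_pos: [0.4563, 0.0716, 0.0085]
t: 2.58
tool_pos: [0.4582, 0.0708, 0.0117]
eef_rot: [0.001, 0.16, 0.987, 0.0]
ft_force: [-0.2, 0.3, 0.2]
finger_gap: 0.707
grip_force: 0.0
t: 3.0
tool_pos: [0.4576, 0.0707, 0.0106]
eef_rot: [-0.0, 0.16, 0.987, 0.0]
ft_force: [-0.1, -0.1, 0.5]
finger_gap: 0.355
grip_force: 0.0
t 3.00 tcp [0.4576 0.0707 0.0106] ang_y 1.249 j6 -1.24 | dp shares [-3.206 -3.75  -0.   ] mm [-256.5 -300.    -0. ] yaw share 0.000 (rows of .0625: 0.0)
```

```bash
python3 -m jog '{"dp":[[0,0,0],[0,0,0],[0,0,0],[0,0,-0.2],[0,0,-0.4]],"yaw":[0,0,0,0,0]}'
python3 -m jog '{"dp":[[0,0,-0.4],[-0.2,-0.24,-0.25],[-0.33,-0.39,0],[-0.33,-0.39,0],[-0.33,-0.39,0]],"yaw":[0,0,0,0,0]}' | tail -2
python3 -m jog '{"dp":[[-0.33,-0.39,0],[-0.33,-0.39,0],[-0.33,-0.39,0],[-0.33,-0.39,0],[-0.33,-0.39,0]],"yaw":[0,0,0,0,0]}' 
python3 -m jog '{"dp":[[-0.25,-0.3,0],[-0.1,-0.1,0],[0,0,0],[0,0,0]],"yaw":[0,0,0,0]}' 
python3 -c "
from h import *
go((.606,-.295),z=.014); s,im=grab('wrist','w3')"
```

```text
t: 3.42
tool_pos: [0.4561, 0.0706, 0.0568]
eef_rot: [-0.003, 0.16, 0.987, -0.0]
ft_force: [-0.3, 0.1, -2.4]
finger_gap: 0.309
grip_force: 20.0
finger_gap: 0.308
grip_force: 20.0
t: 4.25
tool_pos: [0.5882, -0.2581, 0.1102]
eef_rot: [-0.0, 0.16, 0.987, 0.0]
ft_force: [0.4, 1.7, -1.9]
finger_gap: 0.312
grip_force: 20.0
t: 4.58
tool_pos: [0.6039, -0.2948, 0.1097]
eef_rot: [-0.001, 0.161, 0.987, 0.0]
ft_force: [0.8, 0.5, -2.8]
finger_gap: 0.309
grip_force: 20.0
t 4.58 tcp [ 0.6039 -0.2948  0.1097] ang_y 1.248 j6 -1.80 | dp shares [-0.028  0.005  1.197] mm [-2.3  0.4 95.7] yaw share 0.000 (rows of .0625: 0.0)
```

View pics/w3.png

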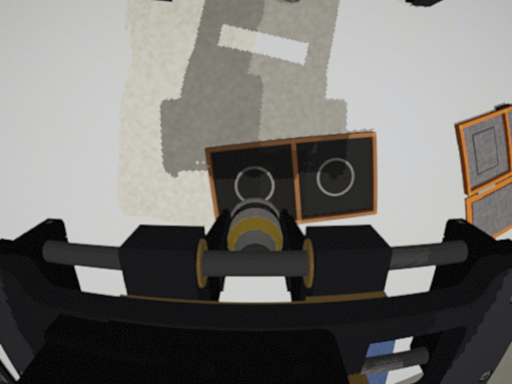

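Run:
```python
from h import *
s=manip.state()
P=cast("wrist",[(254,184),(335,177)],.003,s);print(P)
go(P[0,:2],z=.014)
```

```text
[[ 0.60405421 -0.29441974  0.003     ]
 [ 0.62240273 -0.21663948  0.003     ]]
t 4.63 tcp [ 0.6038 -0.2941  0.11  ] ang_y 1.249 j6 -1.80 | dp shares [-0.006 -0.004  1.2  ] mm [-0.5 -0.3 96. ] yaw share 0.000 (rows of .0625: 0.0)
```

```bash
python3 -m jog '{"dp":[[0,0,0.4],[0,0,0.4],[0,0,0.25],[0,0,0.08],[0,0,0.02]],"yaw":[0,0,0,0,0]}' | head -2
python3 -m jog '{"dp":[[0,0,0],[0,0,0.01],[0,0,0.01],[0,0,0.01],[0,0,0]],"yaw":[0,0,0,0,0]}'
python3 -m jog '{"dp":[[0,0,0.01],[0,0,0.01],[0,0,0]],"yaw":[0,0,0]}'
```

```text
t: 5.05
tool_pos: [0.6039, -0.2936, 0.0176]
t: 5.47
tool_pos: [0.6048, -0.2954, 0.0169]
eef_rot: [0.0, 0.16, 0.987, -0.0]
ft_force: [0.2, -0.6, -2.9]
finger_gap: 0.311
grip_force: 20.0
t: 5.72
tool_pos: [0.6045, -0.2953, 0.0145]
eef_rot: [-0.0, 0.16, 0.987, 0.0]
ft_force: [1.0, -0.1, -2.0]
finger_gap: 0.311
grip_force: 20.0
```

```bash
python3 -m jog '{"dp":[[0,0,0.01],[0,0,0],[0,0,0]],"yaw":[0,0,0]}'|sed -n 2,4p
python3 -m jog '{"dp":[[0,0,0.01],[0,0,0],[0,0,0]],"yaw":[0,0,0]}'|sed -n 2,4p
```

```text
tool_pos: [0.6046, -0.2954, 0.0137]
eef_rot: [0.0, 0.16, 0.987, 0.0]
ft_force: [-0.1, -0.1, -2.4]
tool_pos: [0.6046, -0.2954, 0.0137]
eef_rot: [0.0, 0.16, 0.987, -0.0]
ft_force: [-2.3, 1.3, 6.2]
```

```bash
python3 -m jog '{"dp":[[0,0,0],[0,0,0],[0,0,0],[0,0,-0.1],[0,0,-0.4]],"yaw":[0,0,0,0,0]}' 0.5
python3 -m jog '{"dp":[[0,0,-0.5],[0.2,0.05,-0.4],[0.5,0.1,0],[0.5,0.1,0],[0.5,0.1,0]],"yaw":[0,0,0,0,0]}' 1 | head -2
python3 -m jog '{"dp":[[0.5,0.1,0],[0.25,0.05,0],[0,0,0],[0,0,0]],"yaw":[0,0,0,0]}'
python3 - <<'E'
from h import *
s,im=grab("wrist","w4"); go((.434,-.196)); 
p=eyes.camera_params("wrist")
hsv=cv2.cvtColor(im,cv2.COLOR_BGR2HSV)
for n,lo,hi,z in[("blue",(105,90,40),(130,255,255),.045),("green",(45,90,60),(85,255,255),.046),("yellow",(18,90,60),(35,255,255),.04)]:
    m=cv2.inRange(hsv,lo,hi); k,l,st,ce=cv2.connectedComponentsWithStats(m)
    for i in range(1,k):
        if st[i,4]>60: print(n,st[i],ce[i].round(1),cast("wrist",ce[i],z,s).round(4))
E
cd pics; python3 -c "
import cv2
im=cv2.imread('w4.png');a=cv2.resize(im,(563,422));c=cv2.resize(im[140:260,215:295],(236,354),interpolation=cv2.INTER_CUBIC)
import numpy as np
o=np.zeros((422,800,3),np.uint8);o[:,:563]=a;o[:354,564:]=c;cv2.imwrite('w4b.png',o)"
```

```text
t: 6.63
tool_pos: [0.6027, -0.2942, 0.0494]
eef_rot: [-0.003, 0.16, 0.987, 0.001]
ft_force: [-0.4, 0.2, 0.3]
finger_gap: 0.495
grip_force: 0.0
t: 7.05
tool_pos: [0.483, -0.2249, 0.1259]
t: 7.38
tool_pos: [0.4312, -0.1954, 0.126]
eef_rot: [0.001, 0.16, 0.987, -0.0]
ft_force: [0.2, -0.4, -0.4]
finger_gap: 0.994
grip_force: 0.0
t 7.43 tcp [ 0.4321 -0.1959  0.1258] ang_y 1.249 j6 -1.81 | dp shares [-0.024  0.006  0.   ] mm [-1.9  0.5  0. ] yaw share 0.000 (rows of .0625: 0.0)
blue [  96  112   56   86 2184] [124.2 152. ] [[ 0.3594 -0.2964  0.045 ]]
blue [233 179  31  29 259] [248.8 187.8] [[ 0.4272 -0.1991  0.045 ]]
green [384 155  22  25 430] [394.3 166.8] [[ 0.4504 -0.0651  0.046 ]]
yellow [ 95 236  11  43 166] [ 98.9 257.4] [[ 0.4515 -0.3802  0.04  ]]
yellow [399 236  16  43 200] [409.4 259.8] [[ 0.5606 -0.0607  0.04  ]]
yellow [408 282  51  11 146] [431.3 286.9] [[ 0.6136 -0.0336  0.04  ]]
yellow [372 353   8  30  91] [376.7 370.3] [[ 0.7339 -0.1171  0.04  ]]
```

View pics/w4b.png

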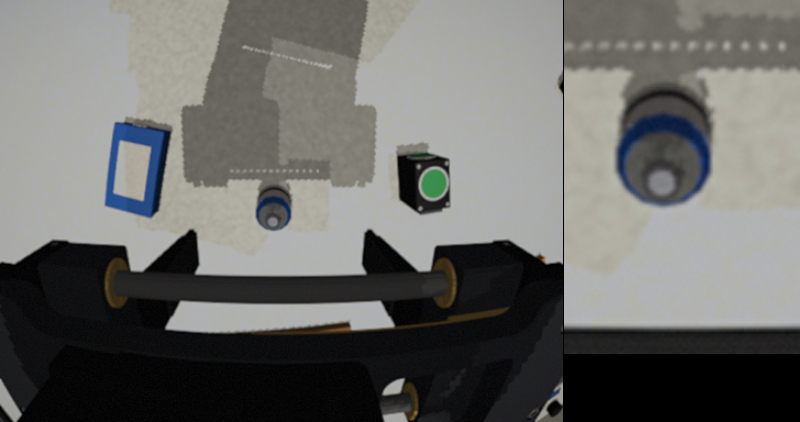

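Run:
```python
from h import *
s=manip.state()
P=cast("wrist",[(247.9,201.7)],.064,s);print(P)
go(P[0,:2],z=.014)
```

```text
[[ 0.43406247 -0.20208654  0.064     ]]
t 7.43 tcp [ 0.4321 -0.1959  0.1258] ang_y 1.249 j6 -1.81 | dp shares [-0.046 -0.065  1.397] mm [ -3.7  -5.2 111.8] yaw share 0.000 (rows of .0625: 0.0)
```

```bash
python3 -m jog '{"dp":[[-0.046,-0.065,0.1],[0,0,0.4],[0,0,0.45],[0,0,0.3],[0,0,0.15]],"yaw":[0,0,0,0,0]}' 0.6| head -2
python3 -m jog '{"dp":[[0,0,0],[0,0,0],[0,0,0],[0,0,0],[0,0,0]],"yaw":[0,0,0,0,0]}' 0 20
python3 -m jog '{"dp":[[0,0,0],[0,0,0],[0,0,0],[0,0,-0.2],[0,0,-0.4]],"yaw":[0,0,0,0,0]}'
python3 -m jog '{"dp":[[0,0,-0.4],[-0.2,0.05,-0.2],[-0.42,0.1,0],[-0.42,0.1,0],[-0.42,0.1,0]],"yaw":[0,0,0,0,0]}' | tail -2
python3 -m jog '{"dp":[[-0.42,0.1,0],[-0.3,0.08,0],[-0.1,0.02,0],[0,0,0],[0,0,0]],"yaw":[0,0,0,0,0]}' 
python3 -c "
from h import *
go((.622,-.217),z=.017); s,im=grab('wrist','w5')"
```

```text
t: 7.85
tool_pos: [0.4329, -0.2018, 0.0094]
t: 8.27
tool_pos: [0.4336, -0.2019, 0.0138]
eef_rot: [0.001, 0.16, 0.987, -0.0]
ft_force: [-0.4, -0.9, -0.6]
finger_gap: 0.351
grip_force: 0.0
t: 8.68
tool_pos: [0.4319, -0.2008, 0.0595]
eef_rot: [-0.002, 0.16, 0.987, 0.001]
ft_force: [0.5, -0.7, -1.1]
finger_gap: 0.311
grip_force: 20.0
finger_gap: 0.311
grip_force: 20.0
t: 9.52
tool_pos: [0.6191, -0.2171, 0.1085]
eef_rot: [-0.001, 0.16, 0.987, 0.0]
ft_force: [0.4, -0.1, -0.7]
finger_gap: 0.308
grip_force: 20.0
t 9.52 tcp [ 0.6191 -0.2171  0.1085] ang_y 1.249 j6 -1.69 | dp shares [-0.035  0.012  1.144] mm [-2.8  1.  91.5] yaw share 0.000 (rows of .0625: 0.0)
```

```bash
python3 -m jog '{"dp":[[-0.035,0.01,0.4],[0,0,0.4],[0,0,0.22],[0,0,0.08],[0,0,0]],"yaw":[0,0,0,0,0]}' | sed -n 2,4p
python3 -m jog '{"dp":[[0,0,0.01],[0,0,0.01],[0,0,0]],"yaw":[0,0,0]}'|sed -n 2,4p
python3 -m jog '{"dp":[[0,0,0.01],[0,0,0],[0,0,0]],"yaw":[0,0,0]}'|sed -n 2,4p
```

```text
tool_pos: [0.6215, -0.2174, 0.02]
eef_rot: [-0.001, 0.16, 0.987, 0.0]
ft_force: [-0.2, 0.5, -0.6]
tool_pos: [0.6234, -0.2178, 0.0208]
eef_rot: [0.001, 0.16, 0.987, -0.0]
ft_force: [-0.1, 0.0, -1.1]
tool_pos: [0.6231, -0.2176, 0.019]
eef_rot: [0.0, 0.16, 0.987, -0.0]
ft_force: [-0.4, -0.3, -1.4]
```

```bash
python3 -m jog '{"dp":[[0,0,0.012],[0,0,0.01],[0,0,0]],"yaw":[0,0,0]}'|sed -n 2,4p
python3 -m jog '{"dp":[[0,0,0.008],[0,0,0],[0,0,0]],"yaw":[0,0,0]}'|sed -n 2,4p
```

```text
tool_pos: [0.623, -0.2176, 0.0169]
eef_rot: [0.0, 0.16, 0.987, 0.0]
ft_force: [0.7, 0.1, -0.3]
tool_pos: [0.6231, -0.2176, 0.0168]
eef_rot: [0.0, 0.16, 0.987, -0.0]
ft_force: [-3.0, 0.2, 6.1]
```

```bash
python3 -m jog '{"dp":[[0,0,0],[0,0,0],[0,0,0],[0,0,-0.1],[0,0,-0.4]],"yaw":[0,0,0,0,0]}' 0.5 | head -2
python3 -m jog '{"dp":[[0,0,-0.5],[0.2,0.09,-0.4],[0.44,0.187,0],[0.44,0.187,0],[0.44,0.187,0]],"yaw":[0,0,0,0,0]}' 1 | head -2
python3 -m jog '{"dp":[[0.44,0.187,0],[0.44,0.187,0],[0.2,0.09,0],[0,0,0],[0,0,0]],"yaw":[0,0,0,0,0]}' | head -2
python3 - <<'E'
from h import *
s,im=grab("wrist","w6"); go((.4505,-.0652)); 
a=cv2.resize(im[100:280,0:512],(512,180)); c=cv2.resize(im[110:250,180:330],(600,560),interpolation=cv2.INTER_CUBIC)
cv2.imwrite("pics/w6b.png",c)
E
```

```text
t: 11.4
tool_pos: [0.621, -0.2167, 0.0527]
t: 11.82
tool_pos: [0.5228, -0.1289, 0.1292]
t: 12.23
tool_pos: [0.4542, -0.0669, 0.1291]
t 12.28 tcp [ 0.4548 -0.0675  0.1289] ang_y 1.249 j6 -1.54 | dp shares [ 0.06  0.01 -0.  ] mm [ 4.8  0.8 -0. ] yaw share 0.000 (rows of .0625: 0.0)
```

View pics/w6b.png

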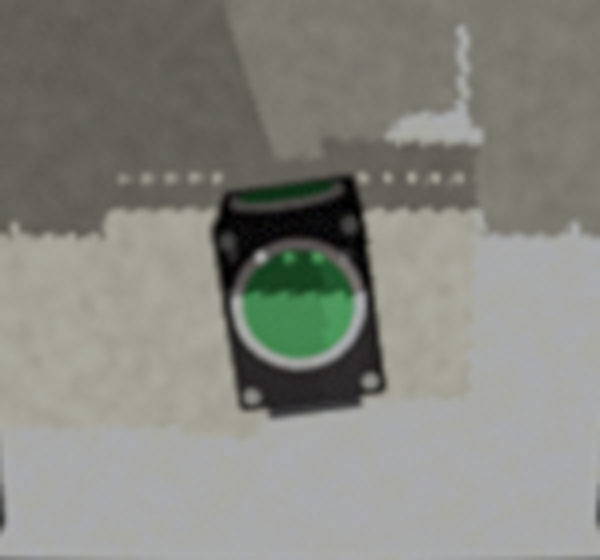

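Run:
```python
from h import *
s=manip.state()
uv=np.array([(228,240),(350,224),(370,381),(252,396),(300,302)])/4+[180,110]
P=cast("wrist",uv,.046,s)[:,:2];print(P.round(4),P[:4].mean(0).round(4))
w=P[1]+P[2]-P[0]-P[3]; l=P[2]+P[3]-P[0]-P[1]
aw=np.arctan2(w[1],w[0]); al=np.arctan2(l[1],l[0]); print(aw,al+np.pi/2,np.linalg.norm(w)/2,np.linalg.norm(l)/2)
go((P[:4].mean(0)+P[4])/2,yaw=al+np.pi/2,z=.013)
```

```text
[[ 0.4327 -0.076 ]
 [ 0.4377 -0.0497]
 [ 0.4734 -0.0564]
 [ 0.4684 -0.0828]
 [ 0.451  -0.0656]] [ 0.4531 -0.0662]
1.38325310027151 1.3850179815479866 0.026802381489199067 0.03627359865041732
t 12.28 tcp [ 0.4548 -0.0675  0.1289] ang_y 1.249 j6 -1.54 | dp shares [0.042 0.008 1.448] mm [  3.4   0.6 115.9] yaw share -0.068 (rows of .0625: 1.1)
```

```bash
python3 -m jog '{"dp":[[0.042,0.008,0.1],[0,0,0.4],[0,0,0.45],[0,0,0.35],[0,0,0.14]],"yaw":[-0.034,-0.034,0,0,0]}' 0.7| head -2
python3 -m jog '{"dp":[[0,0,0],[0,0,0],[0,0,0],[0,0,0],[0,0,0]],"yaw":[0,0,0,0,0]}' 0 20
python3 -m jog '{"dp":[[0,0,0],[0,0,0],[0,0,0],[0,0,0]],"yaw":[0,0,0,0]}'
python3 -m jog '{"dp":[[0,0,-0.2],[0,0,-0.4],[0,0,-0.3],[-0.2,0.08,-0.2],[-0.387,0.162,0]],"yaw":[0,0,0,0,0]}'
python3 -m jog '{"dp":[[-0.387,0.162,0],[-0.387,0.162,0],[-0.387,0.162,0],[-0.387,0.162,0],[-0.2,0.08,0]],"yaw":[0,0,0,0,0]}' | tail -2
python3 -m jog '{"dp":[[0,0,0],[0,0,0],[0,0,0],[0,0,0]],"yaw":[-0.05,-0.05,0,0]}' | tail -2
python3 -c "
from h import *
go((.649,-.024),yaw=1.591,z=.017); s,im=grab('wrist','w7');cv2.imwrite('pics/w7b.png',cv2.resize(im[80:300,130:390],(650,550),interpolation=cv2.INTER_CUBIC))"
```

```text
t: 12.7
tool_pos: [0.4509, -0.0661, 0.0098]
t: 13.12
tool_pos: [0.4515, -0.0657, 0.014]
eef_rot: [0.001, 0.093, 0.996, -0.0]
ft_force: [-0.1, -0.2, -0.7]
finger_gap: 0.408
grip_force: 0.0
t: 13.45
tool_pos: [0.4514, -0.0657, 0.0138]
eef_rot: [0.001, 0.093, 0.996, -0.0]
ft_force: [0.3, -0.8, 7.6]
finger_gap: 0.356
grip_force: 20.0
t: 13.87
tool_pos: [0.5001, -0.0554, 0.1047]
eef_rot: [0.001, 0.093, 0.996, -0.0]
ft_force: [0.9, -0.4, -1.1]
finger_gap: 0.357
grip_force: 20.0
finger_gap: 0.359
grip_force: 20.0
finger_gap: 0.353
grip_force: 20.0
t 14.62 tcp [ 0.6486 -0.0237  0.1011] ang_y 1.582 j6 -1.72 | dp shares [-0.005 -0.004  1.052] mm [-0.4 -0.3 84.1] yaw share -0.004 (rows of .0625: 0.1)
```

View pics/w7b.png

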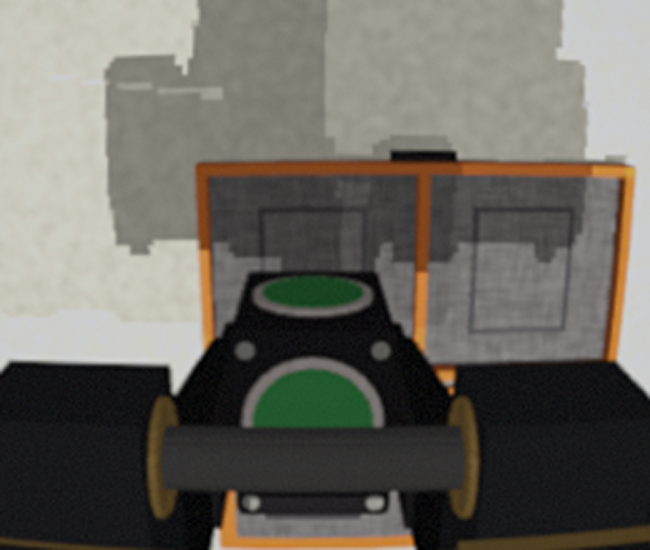

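Run:
```python
from h import *
s=manip.state()
uv=np.array([(260,208),(364,208),(472,207),(572,208),(565,330),(472,330)])/2.5+[130,80]
print(cast("wrist",uv,.003,s)[:,:2].round(4))
uv=np.array([(203,168),(632,170)])/2.5+[130,80]
print(cast("wrist",uv,.01,s)[:,:2].round(4))
```

```text
[[ 0.6274 -0.0425]
 [ 0.627  -0.0043]
 [ 0.6258  0.0363]
 [ 0.6252  0.0762]
 [ 0.6747  0.0784]
 [ 0.6745  0.0396]]
[[ 0.6117 -0.0625]
 [ 0.6086  0.0972]]
```

```bash
python3 -m jog '{"dp":[[-0.01,0,0.4],[0,0,0.35],[0,0,0.2],[0,0,0.07],[0,0,0]],"yaw":[0,0,0,0,0]}' | sed -n 2,4p
python3 -m jog '{"dp":[[0,0,0.01],[0,0,0.01],[0,0,0]],"yaw":[0,0,0]}'|sed -n 2,4p
python3 -m jog '{"dp":[[0,0,0.01],[0,0,0],[0,0,0]],"yaw":[0,0,0]}'|sed -n 2,4p
```

```text
tool_pos: [0.649, -0.0237, 0.0186]
eef_rot: [-0.001, -0.006, 1.0, 0.0]
ft_force: [-0.0, -0.5, -1.1]
tool_pos: [0.6501, -0.0238, 0.019]
eef_rot: [0.001, -0.007, 1.0, -0.0]
ft_force: [0.5, 0.4, -1.2]
tool_pos: [0.6497, -0.0238, 0.0173]
eef_rot: [0.0, -0.007, 1.0, 0.0]
ft_force: [-0.2, 0.0, -1.4]
```

```bash
python3 -m jog '{"dp":[[0,0,0.008],[0,0,0],[0,0,0]],"yaw":[0,0,0]}'|sed -n 2,4p
python3 -m jog '{"dp":[[0,0,0.006],[0,0,0],[0,0,0]],"yaw":[0,0,0]}'|sed -n 2,4p
```

```text
tool_pos: [0.6498, -0.0237, 0.0168]
eef_rot: [0.0, -0.007, 1.0, 0.0]
ft_force: [0.0, 0.0, 4.9]
tool_pos: [0.6498, -0.0237, 0.0167]
eef_rot: [0.0, -0.007, 1.0, -0.0]
ft_force: [-2.4, -0.1, 8.9]
```

```bash
python3 -m jog '{"dp":[[0,0,0],[0,0,0],[0,0,0],[0,0,-0.1],[0,0,-0.4]],"yaw":[0,0,0,0,0]}' 0.48 | head -2
python3 -m jog '{"dp":[[0,0,-0.5],[0.2,0.17,-0.4],[0.364,0.327,0],[0.364,0.327,0],[0.364,0.327,0]],"yaw":[0,0,0,0,0]}' 1 | head -2
python3 -m jog '{"dp":[[0.364,0.327,0],[0.364,0.327,0],[0.364,0.327,0],[0.364,0.327,0],[0.18,0.16,0]],"yaw":[0,0,0,0,0]}' | head -2
python3 -m jog '{"dp":[[0,0,0],[0,0,0]],"yaw":[0,0]}' | head -2
python3 - <<'E'
from h import *
s,im=grab("wrist","w8"); go((.415,.183)); 
cv2.imwrite("pics/w8b.png",cv2.resize(im[110:250,180:330],(600,560),interpolation=cv2.INTER_CUBIC))
E
```

```text
t: 16.5
tool_pos: [0.6474, -0.0235, 0.0524]
t: 16.92
tool_pos: [0.5437, 0.0675, 0.1289]
t: 17.33
tool_pos: [0.4092, 0.184, 0.1284]
t: 17.5
tool_pos: [0.4122, 0.1831, 0.1285]
t 17.55 tcp [0.413  0.1826 0.1284] ang_y 1.586 j6 -1.32 | dp shares [-0.025  0.004  0.   ] mm [-2.   0.4  0. ] yaw share 0.000 (rows of .0625: 0.0)
```

View pics/w8b.png

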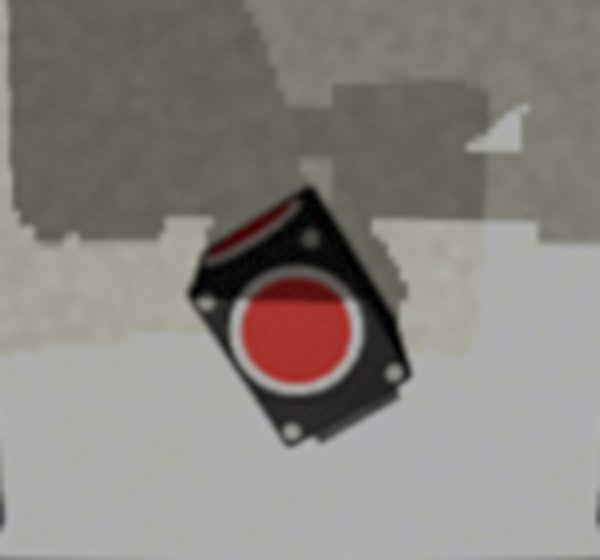

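Run:
```python
from h import *
s=manip.state()
uv=np.array([(206,301),(310,236),(394,372),(292,431),(297,331)])/4+[180,110]
P=cast("wrist",uv,.046,s)[:,:2];print(P.round(4),P[:4].mean(0).round(4))
w=P[1]+P[2]-P[0]-P[3]; l=P[2]+P[3]-P[0]-P[1]
aw=np.arctan2(w[1],w[0]); al=np.arctan2(l[1],l[0]); print(aw,al+np.pi/2,np.linalg.norm(w)/2,np.linalg.norm(l)/2)
c=(P[:4].mean(0)+P[4])/2; print(c); go(c,yaw=al+np.pi/2,z=.013)
```

```text
[[0.4087 0.1626]
 [0.3938 0.1852]
 [0.4246 0.2046]
 [0.439  0.182 ]
 [0.4153 0.1827]] [0.4165 0.1836]
2.146846762330295 2.1366773911666073 0.027026173747370034 0.03617952341401965
[0.415915   0.18316332]
t 17.55 tcp [0.413  0.1826 0.1284] ang_y 1.586 j6 -1.32 | dp shares [-0.035  0.006  1.443] mm [ -2.8   0.5 115.4] yaw share -0.275 (rows of .0625: 4.4)
```

```bash
python3 -m jog '{"dp":[[-0.035,0.006,0],[0,0,0],[0,0,0.1],[0,0,0.2],[0,0,0.3]],"yaw":[-0.055,-0.055,-0.055,-0.055,-0.055]}' 0.7| head -3
python3 -m jog '{"dp":[[0,0,0.4],[0,0,0.3],[0,0,0.14],[0,0,0],[0,0,0]],"yaw":[0,0,0,0,0]}'
python3 -m jog '{"dp":[[0,0,0],[0,0,0],[0,0,0],[0,0,0],[0,0,0]],"yaw":[0,0,0,0,0]}' 0 20
python3 -m jog '{"dp":[[0,0,0],[0,0,0],[0,0,0],[0,0,0]],"yaw":[0,0,0,0]}'
python3 -m jog '{"dp":[[0,0,-0.2],[0,0,-0.4],[0,0,-0.3],[0,0,-0.2],[0,0,0]],"yaw":[0,0.055,0.055,0.055,0.055]}'
python3 -m jog '{"dp":[[0,0,0],[-0.3,-0.18,0],[-0.4,-0.22,0],[-0.4,-0.22,0],[-0.4,-0.22,0]],"yaw":[0.055,0,0,0,0]}' | tail -2
python3 -m jog '{"dp":[[-0.4,-0.22,0],[-0.4,-0.22,0],[-0.4,-0.22,0],[-0.2,-0.11,0],[0,0,0]],"yaw":[0,0,0,0,0]}' | tail -2
python3 -m jog '{"dp":[[0,0,0],[0,0,0]],"yaw":[0,0]}' | head -2
python3 -c "
from h import *
go((.650,.0576),yaw=1.591,z=.017); s,im=grab('wrist','w9');cv2.imwrite('pics/w9b.png',cv2.resize(im[80:300,130:390],(650,550),interpolation=cv2.INTER_CUBIC))"
```

```text
t: 17.97
tool_pos: [0.4173, 0.1824, 0.0806]
eef_rot: [0.002, -0.28, 0.96, -0.0]
t: 18.38
tool_pos: [0.4159, 0.1823, 0.0124]
eef_rot: [-0.0, -0.278, 0.961, 0.0]
ft_force: [0.2, 0.7, 0.2]
finger_gap: 0.7
grip_force: 0.0
t: 18.8
tool_pos: [0.4154, 0.183, 0.0132]
eef_rot: [0.001, -0.278, 0.96, 0.0]
ft_force: [0.3, -0.2, 0.5]
finger_gap: 0.405
grip_force: 0.0
t: 19.13
tool_pos: [0.4153, 0.1831, 0.0131]
eef_rot: [0.0, -0.278, 0.96, 0.0]
ft_force: [-0.8, 0.1, 6.8]
finger_gap: 0.355
grip_force: 20.0
t: 19.55
tool_pos: [0.4162, 0.1833, 0.1035]
eef_rot: [0.002, -0.059, 0.998, 0.001]
ft_force: [0.4, 0.6, -1.6]
finger_gap: 0.361
grip_force: 20.0
finger_gap: 0.354
grip_force: 20.0
finger_gap: 0.357
grip_force: 20.0
t: 20.55
tool_pos: [0.648, 0.0578, 0.1003]
t 20.55 tcp [0.648  0.0578 0.1003] ang_y 1.585 j6 -1.60 | dp shares [-0.026 -0.003  1.041] mm [-2.1 -0.3 83.3] yaw share -0.003 (rows of .0625: 0.0)
```

View pics/w9b.png

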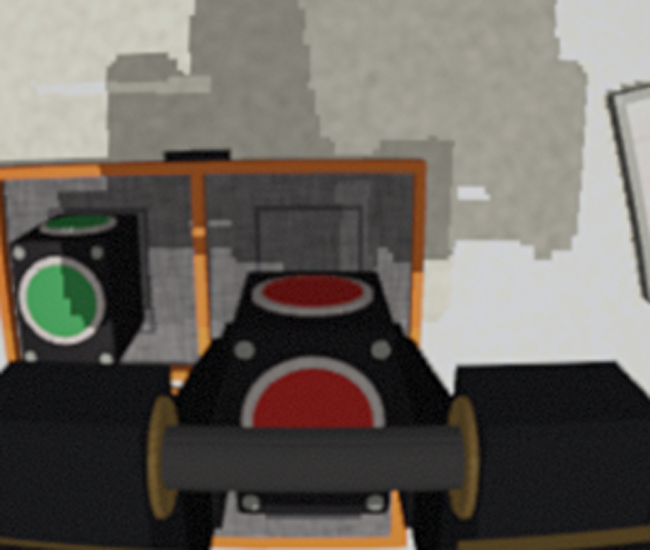

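```bash
python3 -m jog '{"dp":[[-0.02,0,0.4],[0,0,0.35],[0,0,0.2],[0,0,0.06],[0,0,0]],"yaw":[0,0,0,0,0]}' | sed -n 2,4p
python3 -m jog '{"dp":[[0,0,0.01],[0,0,0.01],[0,0,0]],"yaw":[0,0,0]}'|sed -n 2,4p
python3 -m jog '{"dp":[[0,0,0.01],[0,0,0],[0,0,0]],"yaw":[0,0,0]}'|sed -n 2,4p
```

```text
tool_pos: [0.6496, 0.0581, 0.0191]
eef_rot: [-0.001, -0.007, 1.0, 0.0]
ft_force: [-0.6, -0.1, -0.8]
tool_pos: [0.6511, 0.0576, 0.0196]
eef_rot: [0.001, -0.007, 1.0, 0.0]
ft_force: [-0.1, 0.0, -0.9]
tool_pos: [0.6507, 0.0575, 0.0179]
eef_rot: [0.0, -0.007, 1.0, 0.0]
ft_force: [0.0, -0.2, -1.9]
```

```bash
python3 -m jog '{"dp":[[0,0,0.01],[0,0,0],[0,0,0]],"yaw":[0,0,0]}'|sed -n 2,4p
python3 -m jog '{"dp":[[0,0,0.008],[0,0,0],[0,0,0]],"yaw":[0,0,0]}'|sed -n 2,4p
```

```text
tool_pos: [0.6506, 0.0575, 0.0166]
eef_rot: [-0.0, -0.007, 1.0, 0.0]
ft_force: [-0.3, -0.8, -1.4]
tool_pos: [0.6507, 0.0575, 0.0161]
eef_rot: [0.0, -0.007, 1.0, 0.0]
ft_force: [-0.3, 0.6, 0.3]
```

```bash
python3 -m jog '{"dp":[[0,0,0.004],[0,0,0]],"yaw":[0,0]}'|sed -n 2,4p
python3 -m jog '{"dp":[[0,0,0],[0,0,0],[0,0,0],[0,0,-0.1],[0,0,-0.4]],"yaw":[0,0,0,0,0]}' 0.48 | head -2
python3 -m jog '{"dp":[[0,0,-0.5],[0.2,0.16,-0.4],[0.373,0.296,0],[0.373,0.296,0],[0.373,0.296,0]],"yaw":[0,0,0,0,0]}' 1 | head -2
python3 -m jog '{"dp":[[0.373,0.296,0],[0.373,0.296,0],[0.373,0.296,0],[0.373,0.296,0],[0.373,0.296,0]],"yaw":[0,0,0,0,0]}' | head -2
python3 -m jog '{"dp":[[0.35,0.28,0],[0.18,0.14,0],[0,0,0],[0,0,0],[0,0,0]],"yaw":[0,0,0,0,0]}' | head -2
python3 - <<'E'
from h import *
s,im=grab("wrist","w10"); go((.349,.29)); 
cv2.imwrite("pics/w10b.png",cv2.resize(im[110:250,180:330],(600,560),interpolation=cv2.INTER_CUBIC))
E
```

```text
tool_pos: [0.6507, 0.0575, 0.0161]
eef_rot: [0.0, -0.007, 1.0, 0.0]
ft_force: [-1.3, -1.0, 5.0]
t: 22.6
tool_pos: [0.6484, 0.0575, 0.0524]
t: 23.02
tool_pos: [0.5427, 0.1403, 0.1289]
t: 23.43
tool_pos: [0.3916, 0.2569, 0.1284]
t: 23.85
tool_pos: [0.3508, 0.289, 0.1281]
t 23.90 tcp [0.3511 0.2888 0.128 ] ang_y 1.584 j6 -1.04 | dp shares [ 0.025  0.015 -0.   ] mm [ 2.   1.2 -0. ] yaw share 0.000 (rows of .0625: 0.0)
```

View pics/w10b.png

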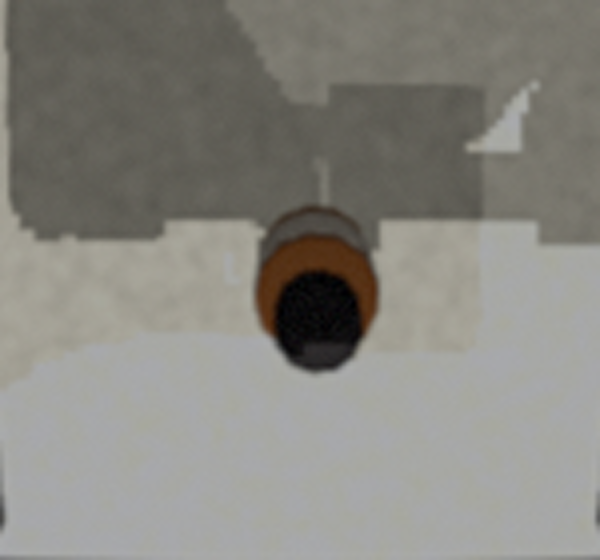

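Run:
```python
from h import *
s=manip.state()
P=cast("wrist",np.array([(319,328)])/4+[180,110],.066,s)
print(P,cast("wrist",np.array([(317,295)])/4+[180,110],.04,s))
go(P[0,:2],z=.009);
```

```text
[[0.3466546  0.29333018 0.066     ]] [[0.34647563 0.29330245 0.04      ]]
t 23.90 tcp [0.3511 0.2888 0.128 ] ang_y 1.584 j6 -1.04 | dp shares [0.055 0.057 1.487] mm [  4.4   4.6 119. ] yaw share 0.000 (rows of .0625: 0.0)
```

```bash
python3 -m jog '{"dp":[[0.055,0.057,0.1],[0,0,0.4],[0,0,0.45],[0,0,0.35],[0,0,0.16]],"yaw":[0,0,0,0,0]}' 0.8| head -2
python3 -m jog '{"dp":[[0,0,0],[0,0,0],[0,0,0],[0,0,0],[0,0,0]],"yaw":[0,0,0,0,0]}' 0 15
python3 -m jog '{"dp":[[0,0,0],[0,0,0],[0,0,0],[0,0,0],[0,0,0]],"yaw":[0,0,0,0,0]}'
python3 -m jog '{"dp":[[0,0,-0.2],[0,0,-0.4],[0,0,-0.4],[0,0,-0.2],[0,0,0]],"yaw":[0,0,0.06,0.06,0.06]}'
python3 -m jog '{"dp":[[0,0,0],[0,0,0],[0,0,0],[0,0,0],[0,0,0]],"yaw":[0.06,0.06,0.06,0.06,0.06]}' | tail -2
python3 -m jog '{"dp":[[0,0,0],[0,0,0],[0,0,0],[0,0,0],[0,0,0]],"yaw":[0.06,0.06,0.06,0,0]}' | tail -2
python3 -c "
from h import *
go((.606,.217),yaw=.268)"
```

```text
t: 24.32
tool_pos: [0.345, 0.2926, 0.0076]
t: 24.73
tool_pos: [0.3462, 0.2938, 0.0119]
eef_rot: [0.001, -0.007, 1.0, 0.001]
ft_force: [-0.3, -0.2, 0.2]
finger_gap: 0.504
grip_force: 0.0
t: 25.15
tool_pos: [0.3459, 0.2937, 0.0113]
eef_rot: [0.0, -0.007, 1.0, 0.0]
ft_force: [-0.8, -0.6, 6.9]
finger_gap: 0.3
grip_force: 15.0
t: 25.57
tool_pos: [0.3467, 0.2943, 0.1101]
eef_rot: [0.002, 0.175, 0.985, 0.002]
ft_force: [-0.4, -0.1, -0.6]
finger_gap: 0.301
grip_force: 15.0
finger_gap: 0.303
grip_force: 15.0
finger_gap: 0.304
grip_force: 15.0
t 26.40 tcp [0.3456 0.2935 0.1069] ang_y 0.269 j6 0.29 | dp shares [-1.787  2.884 -0.   ] mm [-143.   230.7   -0. ] yaw share 0.000 (rows of .0625: 0.0)
```

```bash
python3 -m jog '{"dp":[[-0.15,0.25,0],[-0.27,0.435,0],[-0.27,0.435,0],[-0.27,0.435,0],[-0.27,0.435,0]],"yaw":[0,0,0,0,0]}' | head -2
python3 -m jog '{"dp":[[-0.27,0.435,0],[-0.2,0.32,0],[-0.09,0.14,0],[0,0,0],[0,0,0]],"yaw":[0,0,0,0,0]}' | head -2
python3 -c "
from h import *
go((.606,.217),yaw=.268,z=.0145); s,im=grab('wrist','w11');t=grab('top')[1];cv2.imwrite('pics/w11b.png',cv2.hconcat([im[60:384,100:450],t[90:270,100:420][:, :].repeat(1,0) if 0 else cv2.resize(t[120:220,110:240],(421,324))]))"
```

```text
t: 26.82
tool_pos: [0.5268, 0.2395, 0.107]
t: 27.23
tool_pos: [0.6056, 0.2155, 0.1063]
t 27.23 tcp [0.6056 0.2155 0.1063] ang_y 0.267 j6 -0.03 | dp shares [0.017 0.011 1.148] mm [ 1.4  0.9 91.8] yaw share -0.000 (rows of .0625: 0.0)
```

View pics/w11b.png

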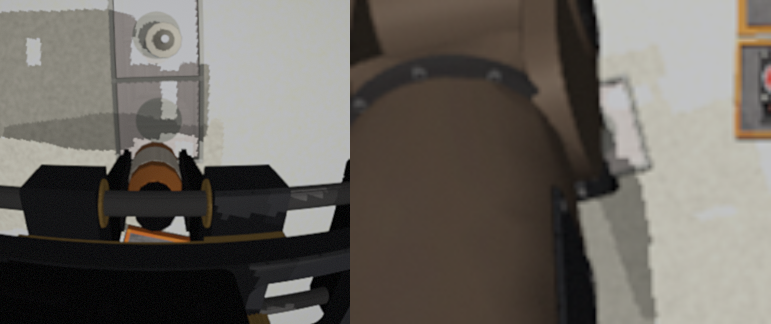

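Run:
```python
from h import *
s=manip.state()
P=cast("wrist",[(258,180)],.003,s);print(P); go(P[0,:2],z=.0145)
```

```text
[[0.60644542 0.22108417 0.003     ]]
t 27.33 tcp [0.6048 0.2161 0.1068] ang_y 0.267 j6 -0.03 | dp shares [0.054 0.037 1.153] mm [ 4.3  3.  92.3] yaw share 0.000 (rows of .0625: 0.0)
```

```bash
python3 -m jog '{"dp":[[0.035,0.025,0.4],[0,0,0.4],[0,0,0.22],[0,0,0.09],[0,0,0]],"yaw":[0,0,0,0,0]}' | sed -n 2,4p
python3 -m jog '{"dp":[[0,0,0.01],[0,0,0.01],[0,0,0]],"yaw":[0,0,0]}'|sed -n 2,4p
python3 -m jog '{"dp":[[0,0,0.01],[0,0,0],[0,0,0]],"yaw":[0,0,0]}'|sed -n 2,4p
```

```text
tool_pos: [0.6058, 0.2194, 0.017]
eef_rot: [-0.001, 0.607, 0.795, -0.001]
ft_force: [-0.1, -0.6, -0.5]
tool_pos: [0.6076, 0.2193, 0.0179]
eef_rot: [0.001, 0.607, 0.794, 0.001]
ft_force: [-0.6, 0.1, -1.2]
tool_pos: [0.6073, 0.2191, 0.0162]
eef_rot: [0.0, 0.608, 0.794, 0.0]
ft_force: [-0.9, -0.5, 0.1]
```

```bash
python3 -m jog '{"dp":[[0,0,0.01],[0,0,0],[0,0,0]],"yaw":[0,0,0]}'|sed -n 2,4p
python3 -m jog '{"dp":[[0,0,0.01],[0,0,0],[0,0,0]],"yaw":[0,0,0]}'|sed -n 2,4p
```

```text
tool_pos: [0.6071, 0.219, 0.0149]
eef_rot: [-0.0, 0.608, 0.794, 0.0]
ft_force: [0.1, -0.0, -0.6]
tool_pos: [0.6073, 0.2191, 0.0144]
eef_rot: [0.0, 0.607, 0.794, 0.0]
ft_force: [-1.2, -0.7, 3.5]
```

```bash
python3 -m jog '{"dp":[[0,0,0],[0,0,0],[0,0,0],[0,0,-0.1],[0,0,-0.4]],"yaw":[0,0,0,0,0]}' 0.46 | head -2
python3 -m jog '{"dp":[[0,0,-0.5],[0,0,-0.5],[0,0,-0.5],[0,-0.2,-0.3],[0.1,-0.45,0]],"yaw":[0,0,0,0,0]}' | head -2
python3 -m jog '{"dp":[[0.25,-0.42,0],[0.25,-0.42,0],[0.25,-0.42,0],[0.25,-0.42,0],[0.25,-0.42,0]],"yaw":[0,0,0,0,0]}' | head -2
python3 -m jog '{"dp":[[0.45,0,0],[0.45,0,0],[0.2,0,0],[0,0,0],[0,0,0]],"yaw":[0,0,0,0,0]}'
python3 - <<'E'
from h import *
t=grab('top')[1]; c=grab('scene')[1]
cv2.imwrite('pics/end.png',cv2.vconcat([cv2.resize(t[90:290,120:420],(600,340)),cv2.resize(c[120:320,60:430],(600,260))]))
E
```

```text
t: 29.17
tool_pos: [0.6051, 0.2185, 0.0508]
t: 29.58
tool_pos: [0.5586, 0.2132, 0.2038]
t: 30.0
tool_pos: [0.3647, 0.2657, 0.1987]
t: 30.42
tool_pos: [0.343, 0.351, 0.1984]
eef_rot: [0.0, 0.607, 0.795, 0.0]
ft_force: [-0.4, 0.5, 0.4]
finger_gap: 0.457
grip_force: 0.0
```

View pics/end.png

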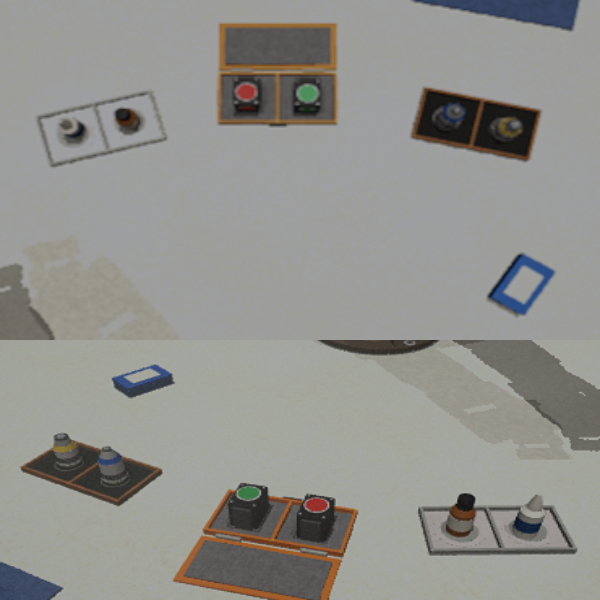

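All five items stand upright in their own bays (red cube at 246,92, green at 308,92, blue at 450,115, yellow at 510,128, oil bottle at 127,118). The slide box and cleaner bottle have not moved.

```bash
python3 -c "
from plant import manip; print(manip.sign_off())"
```

```text
the job is handed in; nothing more can be done
None
```

I put all five items away upright in their own bays, with the final top and scene pictures showing the cleaner bottle and slide box still in place, and handed the job in at about 30 s of the 128 s allowed.

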